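# Switch the input selector to the orange computer

### The job

With a fingertip, turn the knurled dial of the grey input selector by friction, one click away from the white dot, so that its white pointer line clicks into place at the orange dot; do not turn it to the blue dot. Then gently press the green button down and let it come back up. Only touch the selector: pinch and lift nothing, and leave the things standing around it where they are.

Things in the scene. Friction and masses are not known exactly. Their poses are not given: they have to be found in the camera images.
- selector: Input selector: mid-grey box screwed to the desk, 154 x 244 x 28 mm (x, y, z); origin at the centre of its underside on the desk, z up. Its flat top is at z = 28. In its own frame the dial axis is at x 0, y +45 mm and the button axis at x 0, y -80 mm. Its long sides run along y; its -x side faces roughly towards the robot.
- dial (a joint): Angle of the knurled dial (rad), positive anticlockwise seen from above. Clicks (spring detents) at -0.70, 0 and +0.70; end stops at -0.85 and +0.85. It starts near 0. Turning it over to the next click takes about 0.08 N m at most; the crest between two clicks is half way (0.35): let go past about 0.40 it is drawn on into the +-0.70 click, before about 0.30 it is drawn back to 0.
- dial_top (a point): Centre of the dial's flat upper face, 56 mm above the desk, on its axis. Black grippy knurled disc, diameter 100, height 22 mm (too wide to pinch), top ribbed from radius 27 to 46, rim ribbed too. It is sprung: pressed down it sinks, 2 N to start, then 2.5 N per mm, stop after 5 mm. A fingertip pressed on the ribs with 6 to 9 N and swept in an arc round the axis turns it.
- dial_pointer (a point): The point just outside the dial's rim, 64 mm from its axis, at which the dial's white pointer line points; it turns with the dial. At joint value 0 it lies at the fixed white dot, on the -x side of the selector's frame.
- dot_orange: Orange dot, 11 mm wide, 1.8 mm high, on the selector's top, 64 mm from the dial's axis at one of the two outer clicks (on either side of the white dot, changes from run to run); origin at its centre, underside.
- dot_blue: Blue dot of the same size at the other outer click.
- button (a joint): Travel of the green push button (m): 0 up, 0.006 fully down; a spring brings it back. Fully down takes 5 N; it counts as pressed beyond 0.004.
- button_top (a point): Centre of the upper face of the green round button (32 mm wide) on the selector, 50 mm above the desk; it moves down 6 mm when pressed.
- stapler: Bystander: red and black stapler, 36x140x54 mm, loose on the desk; origin at the centre of its underside.
- eraser: Bystander: blue and white eraser, 23x55x12 mm, loose on the desk; origin at the centre of its underside.
- ssd_drive: Bystander: dark grey flat drive, 70x105x12 mm, loose on the desk; origin at the centre of its underside.
- marker_yellow: Bystander: yellow marker pen lying down, 16x128x17 mm, loose on the desk; origin at the centre of its underside.
- clip_tin: Bystander: round tin with green lid, 65x65x26 mm, loose on the desk; origin at the centre of its underside.

How it is judged (in metres and radians):
On the way, in this order (a step that is already met when the one before it is completed fails the run):
1. the pointer has clicked in at the orange dot and the button has not been pressed (horizontal distance between dial_pointer and dot_orange below 0.01 m and value of joint button below 0.002 m), for 0.2 s.
2. the green button is pressed down (value of joint button above 0.004 m and horizontal distance between dial_pointer and dot_orange below 0.01 m).
3. the button has come up again (value of joint button below 0.002 m), for 0.2 s.
At the end, for the whole second after the job is handed in: The dial rests in the click at the orange dot (the point that its line points at within 8 mm of the dot's centre), after that the button was pressed beyond 4 mm and is up again (within 2 mm) (horizontal distance between dial_pointer and dot_orange below 0.008 m and value of joint button below 0.002 m and velocity of joint dial between -0.1 and 0.1 rad/s); the robot touches nothing.
It fails at once if the dial is turned to the blue dot (horizontal distance between dial_pointer and dot_blue below 0.012 m).
It fails at once if the button is pressed while the dial is not at the orange dot (value of joint button above 0.004 m and not (horizontal distance between dial_pointer and dot_orange below 0.014 m)).
It fails at once if the selector is pressed with more than 60 N (contact force between the fingers and selector above 60 N).
It fails at once if a thing beside the selector (stapler, eraser, drive, marker, tin) is moved more than 20 mm or lifted (distance of any of stapler, eraser, ssd_drive, marker_yellow, clip_tin from where it was at the start of the episode above 0.02 m or height (world z) of any of stapler, eraser, ssd_drive, marker_yellow, clip_tin above 0.015 m).
It also fails if it takes over 38 s, if anything falls off the work surface, if the arm or the gripper's body presses on something with over 40 N, if the wrist force passes 120 N, or if a joint passes its speed limit or range.

### The arm

A 6-joint arm with a two-finger parallel gripper is mounted at the origin on the work surface; the furniture and walls round the work are solid. World frame = base frame: x ahead of the robot, y to its left, z up, the work surface at z = 0. Lengths are in m, angles in degrees, forces in N, time in s.
With the tool pointing down it reaches from about 0.275 to 0.975 m from the base axis. Payload 8.4 kg.
Tool frame: the origin (TCP) lies midway between the tips of the shut fingers; the grasp point (between the pads) lies 19 mm behind it; z points along the fingers, y is the line along which they close (so a half turn about z gives the same grasp; the last joint's range is limited). The gripper opens to 92 mm and grips with 3 to 60 N. Pads are 20 mm wide; open, the fingers measure 128 mm over their backs; the gripper's body (75 mm by 189 mm) begins 69 mm behind the grasp point.
Start: joints at [-0.138, 20.225, 93.587, -0, 66.188, -0.138], TCP at [0.625, -0, 0.182] pointing down, gripper open.
Joint ranges: [-150.9, 150.9], [-52.94, 120.26], [3.33, 152.33], [-74.26, 254.26], [0, 154.13], [-172.89, 172.89]. Speed limits (degrees/s): [127.2, 127.2, 159.86, 180, 180, 180].

### API

Orientations are given as a 3x3 rotation matrix whose columns are the frame's x, y, z axes.
In Python, from rig import * gives the robot as it stands.
- The arm moves only by the shell command python3 -m jog 'ROWS' [OPENING]. ROWS is JSON, one flat list of numbers, 6 for each row, row after row: the shift along the world's x, y, z in m, then the turn, a rotation vector about the world's x, y, z in degrees. A call has 1 to 20 rows; each row is the pose to reach, as a shift and turn from the pose commanded when the call began; what a row does not reach only later rows make up. A row lasts 1/10 s, in which the tool goes at most 50 mm and 8.59 degrees, less where a joint would pass 70% of its speed; a pose out of reach is approached as far as the arm can. A call with a gripper value outside its range is refused whole. OPENING is the closure, from 0 (fully open) to 1 (shut), set as the call begins (- or left out, the last holds). The fingers move at their own pace and stop on an object; the grip force is fixed at half the most. Time passes only in rows, so rows that repeat a pose let the fingers close. It gives the time, the measured TCP pose, the force, the opening and the grip force at its end, in the units of the state.
- observe(): the state, without advancing time (a new reading comes with each control period).
- grab_frame(name): name is "scene" or "side" or "wrist"; returns the picture (420x560x3 uint8, red, green, blue); there is no depth.
- camera_info(name): a dict with "fx", "fy", "cx", "cy" (pixels), "R" (3x3) and "t" (3): a world point X has camera coordinates R X + t; the wrist camera has in their place "tool_from_camera" (4x4, takes a point from camera to tool coordinates, whose origin is the TCP and whose axes are the flange's). Camera axes: x right, y down, z forward; pixel columns grow to the right and rows downward; lengths in m; the calibration is good to about 2 mm. A picture is of the moment at which its call begins: read the wrist's pose just before it. camera_info takes no time and is no camera call.
- job_done(): hands the job in; it is judged then, once.
The state is a dict: "t": time; "q": joint angles; "dq": joint speeds; "effort": joint torques, N m; "position": TCP position; "tcp_rot": TCP orientation; "force": force on the tool from outside, world axes, zero at the start; "moment": the same for the moment, N m; "grip_width": opening from 0.0 (shut) to 1.0 (fully open); "gripper_force": force on a finger pad.
Only numpy, scipy, OpenCV 4.12 (cv2) and the standard library are available. Lean on these libraries where they do the work, as an engineer would, in place of code of your own. Each camera call takes 0.05 s, during which the arm holds its last target. There are 200 camera calls.

## Working session

There is one attempt and no reset: what is moved stays moved. The work goes in short steps, Python scripts to look and compute and a shell command to move; the robot and the scene stay as the last step left them, time stands still between calls to the robot, and variables do not carry over. Pictures are saved under pics/ and viewed, at most 12 in all, crops included, and the job is handed in when it is done.

```bash
mkdir -p pics; python3 - <<'E'
from rig import *
import cv2,numpy as np
s=observe();print(s['t'],s['position'],s['force'],s['grip_width'])
a=grab_frame("scene");b=grab_frame("wrist")
cv2.imwrite('pics/scene.png',a[...,::-1]);cv2.imwrite('pics/wrist.png',b[...,::-1])
for n in("scene","wrist"):print(camera_info(n))
E
```

```text
0.0 [6.24457871e-01 8.58237900e-06 1.80904700e-01] [ 0.09548925  0.64329953 -0.37024516] 0.9983900828579156
{'fx': 501.70500283961337, 'fy': 501.70500283961337, 'cx': 279.7683220621374, 'cy': 205.31248130278445, 'R': array([[ 0.78259731, -0.62216726, -0.02119788],
       [-0.4458927 , -0.53645677, -0.71651506],
       [ 0.43442047,  0.57019474, -0.69724946]]), 't': array([-0.4011224 ,  0.34521211,  0.64913532])}
{'fx': 357.94529710480714, 'fy': 357.94529710480714, 'cx': 277.27480538174194, 'cy': 204.38324220942872, 'tool_from_camera': array([[ 1.59818135e-04, -9.62376363e-01, -2.71719912e-01,
         7.59787564e-02],
       [ 9.99999829e-01,  3.06716224e-04, -4.98153908e-04,
         1.38377295e-03],
       [ 5.62752451e-04, -2.71719786e-01,  9.62376247e-01,
        -2.04008831e-01],
       [ 0.00000000e+00,  0.00000000e+00,  0.00000000e+00,
         1.00000000e+00]])}
```

View pics/scene.png

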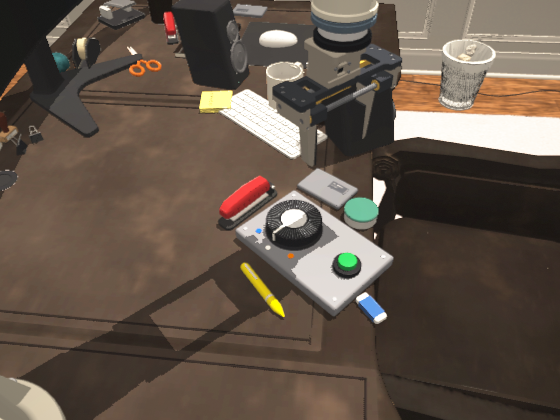

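View pics/wrist.png

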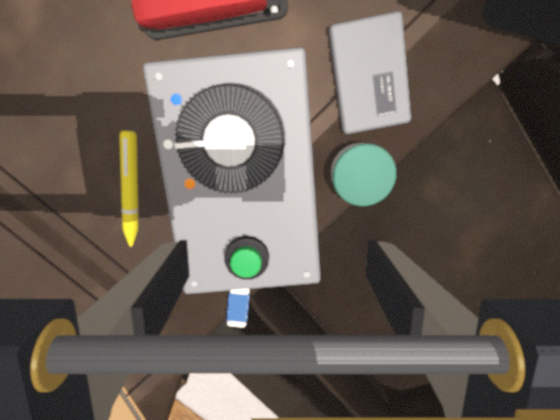

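The scene view shows the selector with the dial at (294,222) and the button at (347,262). The wrist view shows the hub at (229,140), white dot (168,144), orange (190,184), blue (176,99) and button (246,262). I'll measure these from the wrist view.

```bash
cat > h.py <<'E'
import cv2,numpy as np
from rig import *
def ray(uv,z,s):
    c=camera_info("wrist");T=np.array(c['tool_from_camera']);R=np.array(s['tcp_rot']);p=np.array(s['position'])
    d=R@T[:3,:3]@np.array([(uv[0]-c['cx'])/c['fx'],(uv[1]-c['cy'])/c['fy'],1]);o=p+R@T[:3,3]
    return o+d*(z-o[2])/d[2]
def blob(rgb,lo,hi,box):
    x0,y0,x1,y1=box;h=cv2.cvtColor(rgb[y0:y1,x0:x1],cv2.COLOR_RGB2HSV)
    m=cv2.inRange(h,lo,hi);n,l,st,ce=cv2.connectedComponentsWithStats(m)
    i=1+np.argmax(st[1:,4]);return ce[i]+[x0,y0],st[i,4]
E
python3 - <<'E'
from h import *
s=observe();a=grab_frame("wrist");print(np.round(s['tcp_rot'],3))
P={}
for n,lo,hi,box,z in[('orange',(5,150,100),(20,255,255),(175,170,205,200),.0298),('blue',(95,120,100),(125,255,255),(160,85,190,112),.0298),('white',(0,0,170),(180,60,255),(160,134,175,154),.0298),('hub',(0,0,170),(180,60,255),(200,110,260,170),.056),('btn',(50,150,100),(75,255,255),(220,235,275,290),.05)]:
    c,ar=blob(a,lo,hi,box);P[n]=ray(c,z,s);print(n,c,ar,np.round(P[n],4))
c=P['hub'];
for n in('orange','blue','white'):
    d=P[n]-c;print(n,np.hypot(*d[:2]),np.degrees(np.arctan2(d[1],d[0])))
# axis from three dots: circle centre; from outer dots with known radius
m=(P['orange']+P['blue'])/2;e=P['orange']-P['blue'];print('chord',np.hypot(*e[:2]))
n=np.array([-e[1],e[0]])/np.hypot(*e[:2]);n*=np.sign(n@(c-m)[:2])
print('axis from dots',m[:2]+n*.064*np.cos(.7)); print('dist btn',np.hypot(*(P['btn']-c)[:2]))
E
```

```text
[[-0.     1.    -0.001]
 [ 1.     0.     0.   ]
 [ 0.    -0.001 -1.   ]]
orange [189.36231884 183.23188406] 69 [ 0.5363 -0.0021  0.0298]
blue [175.64  98.8 ] 75 [0.5287 0.0801 0.0298]
white [167.94623656 143.96774194] 93 [0.5179 0.0374 0.0298]
hub [228.2208413  139.32170172] 2092 [0.581  0.0445 0.056 ]
btn [243.48179872 263.85867238] 467 [ 0.5911 -0.0817  0.05  ]
orange 0.06451256257826797 -133.81298503260246
blue 0.06324296891263712 145.72987288316804
white 0.06352064151457161 -173.62792188664022
chord 0.08251513177273183
axis from dots [0.58127136 0.04353152]
dist btn 0.12657438086708786
```

Hub axis is at about (0.581, 0.044) and the button at about (0.593, -0.080). Orange lies 40° anticlockwise. I'll shut the fingers and hover over the ribs on the dial's -y side, with the tool turned -20°.

```bash
python3 -m jog '[-0.02,0.004,0,0,0,-7, -0.04,0.007,-0.03,0,0,-14, -0.056,0.0097,-0.06,0,0,-20, -0.056,0.0097,-0.09,0,0,-20, -0.056,0.0097,-0.105,0,0,-20, -0.056,0.0097,-0.105,0,0,-20, -0.056,0.0097,-0.105,0,0,-20, -0.056,0.0097,-0.105,0,0,-20]' 1; python3 - <<'E'
from h import *
a=grab_frame("scene");b=grab_frame("wrist")
cv2.imwrite('pics/a.png',np.hstack([cv2.resize(a[130:330,180:430],(400,320)),cv2.resize(b,(400,320))])[...,::-1])
s=observe();print(s['t'],s['position'],s['force'],s['grip_width'])
E
```

```text
t: 0.95
position: [0.57, 0.0097, 0.0777]
tcp_rot: [[0.342, 0.94, 0.002], [0.94, -0.342, 0.0], [0.001, 0.002, -1.0]]
force: [0.2, 0.9, -0.4]
grip_width: 0.328
gripper_force: 0.0
1.05 [0.56988498 0.00968164 0.07769255] [-0.48013458 -0.08157163  0.25377096] 0.23847458249754644
```

View pics/a.png

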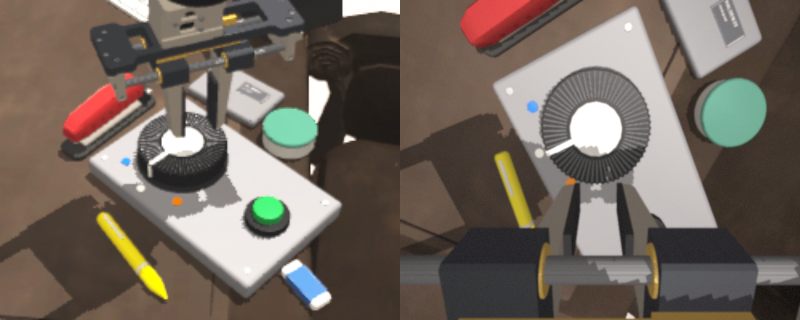

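The fingers are above the dial and still closing, and the pointer is at the white dot. I'll let them close and then descend carefully.

```bash
python3 -m jog '[0,0,0,0,0,0, 0,0,0,0,0,0, 0,0,0,0,0,0, 0,0,0,0,0,0, 0,0,-0.01,0,0,0, 0,0,-0.018,0,0,0, 0,0,-0.018,0,0,0, 0,0,-0.02,0,0,0, 0,0,-0.0215,0,0,0, 0,0,-0.0215,0,0,0]'
```

```text
t: 2.05
position: [0.569, 0.0097, 0.055]
tcp_rot: [[0.342, 0.94, -0.0], [0.94, -0.342, 0.0], [0.0, -0.0, -1.0]]
force: [0.4, -0.6, -0.3]
grip_width: 0.003
gripper_force: 0.0
```

```bash
python3 -m jog '[0,0,-0.001,0,0,0, 0,0,-0.001,0,0,0, 0,0,-0.002,0,0,0, 0,0,-0.002,0,0,0]'
```

```text
t: 2.45
position: [0.569, 0.0097, 0.0531]
tcp_rot: [[0.342, 0.94, -0.0], [0.94, -0.342, -0.0], [-0.0, -0.0, -1.0]]
force: [-0.2, 0.8, 0.4]
grip_width: 0.009
gripper_force: 0.0
```

```bash
python3 -m jog '[0,0,-0.001,0,0,0, 0,0,-0.001,0,0,0]'; python3 -m jog '[0,0,-0.001,0,0,0, 0,0,-0.001,0,0,0]'
```

```text
t: 2.65
position: [0.5689, 0.0097, 0.052]
tcp_rot: [[0.342, 0.94, -0.0], [0.94, -0.342, 0.0], [-0.0, -0.0, -1.0]]
force: [0.5, 0.7, -0.6]
grip_width: 0.006
gripper_force: 0.0
t: 2.85
position: [0.5689, 0.0097, 0.051]
tcp_rot: [[0.342, 0.94, -0.0], [0.94, -0.342, 0.0], [-0.0, -0.0, -1.0]]
force: [0.3, 0.3, 0.2]
grip_width: 0.005
gripper_force: 0.0
```

There's no contact at z 0.051, where the dial top should already be sunk, so I'll look.

```bash
python3 - <<'E'
from h import *
a=grab_frame("scene");b=grab_frame("side");w=grab_frame("wrist")
f=lambda i:cv2.resize(i,(400,300))
cv2.imwrite('pics/b.png',np.vstack([np.hstack([cv2.resize(a[170:310,210:400],(400,300)),f(w)]),np.hstack([f(b),f(b[100:320,130:430])])])[...,::-1])
E
```

```text
(no output)
```

View pics/b.png

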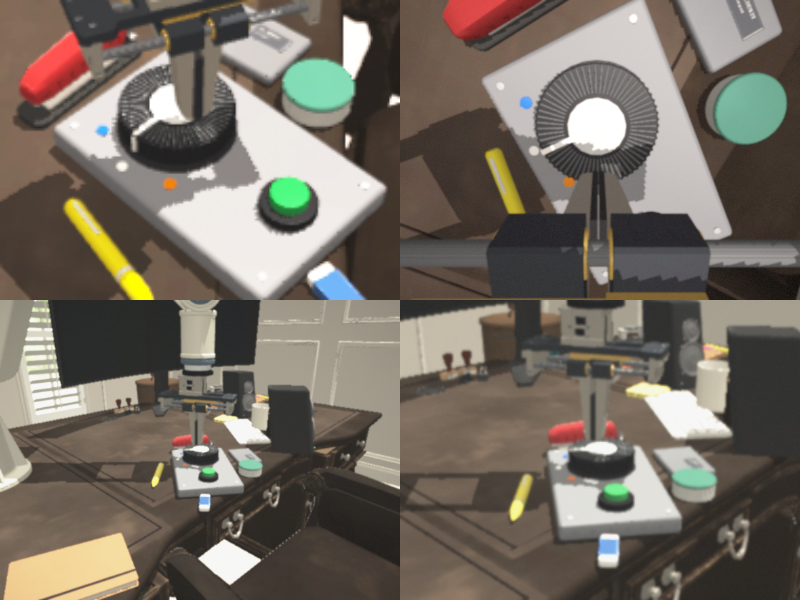

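```bash
python3 - <<'E'
from h import *
s=observe();p=s['position'];c=camera_info('scene');a=grab_frame('scene').copy()
P=lambda X:(lambda v:(c['fx']*v[0]/v[2]+c['cx'],c['fy']*v[1]/v[2]+c['cy']))(np.array(c['R'])@np.array(X)+c['t'])
x0,y0,k=230,150,5
crop=cv2.resize(a[y0:y0+115,x0:x0+130],None,fx=k,fy=k,interpolation=cv2.INTER_CUBIC)
R=np.array(s['tcp_rot'])
for X,col in((p,(255,0,0)),((.581,.044,.056),(255,0,255)),((.593,-.08,.05),(0,0,255)),((.5363,-.0021,.0298),(0,255,255))):
    u=P(X);print(np.round(X,4),np.round(u,1));cv2.circle(crop,(int((u[0]-x0+.5)*k),int((u[1]-y0+.5)*k)),4,col,-1)
cv2.imwrite('pics/c.png',crop[...,::-1])
E
```

```text
[0.569  0.0097 0.0511] [301.2 234.1]
[0.581 0.044 0.056] [293.9 218. ]
[ 0.593 -0.08   0.05 ] [347.6 258.7]
[ 0.5363 -0.0021  0.0298] [291.  255.4]
```

View pics/c.png

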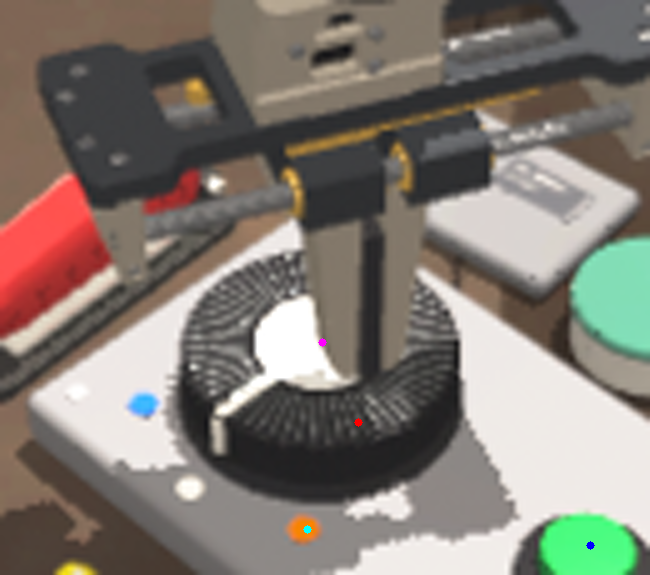

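The dots and button reproject well, but the real fingertip shows about 8 px above the nominal TCP, so the tip still hangs over the dial. I'll descend in small steps, watching the force.

```bash
for i in 1; do python3 -m jog '[0,0,-0.002,0,0,0, 0,0,-0.003,0,0,0, 0,0,-0.003,0,0,0]' | grep -E 'pos|force:'; done; python3 - <<'E'
from h import *
f=[]
for i in range(6):
    grab_frame('side');f.append(observe()['force'])
print(np.round(np.mean(f,0),2),np.round(np.std(f,0),2))
E
```

```text
position: [0.5688, 0.0097, 0.0479]
force: [-1.2, -0.6, 0.7]
gripper_force: 0.0
[0.31 0.11 0.05] [0.3  0.56 0.56]
```

```bash
python3 -m jog '[0,0,-0.002,0,0,0, 0,0,-0.003,0,0,0, 0,0,-0.003,0,0,0]' | grep -E 'pos|force:'
```

```text
position: [0.5688, 0.0097, 0.0449]
force: [1.1, -0.8, -0.5]
gripper_force: 0.0
```

```bash
python3 - <<'E'
from h import *
a=grab_frame('scene');b=grab_frame('side');w=grab_frame('wrist')
r=lambda i:cv2.resize(i,(400,300),interpolation=cv2.INTER_CUBIC)
cv2.imwrite('pics/d.png',np.vstack([np.hstack([r(a[185:260,240:340]),r(b[195:270,230:330])]),np.hstack([r(w[60:285,130:430]),r(w[160:250,220:340])])])[...,::-1])
c=camera_info('side');s=observe();v=np.array(c['R'])@s['position']+c['t'];print(c['fx']*v[0]/v[2]+c['cx'],c['fy']*v[1]/v[2]+c['cy'],v[2],c['fx'])
E
```

```text
275.6537294294002 219.71514035874367 0.782369806851056 411.0782947941216
```

View pics/d.png

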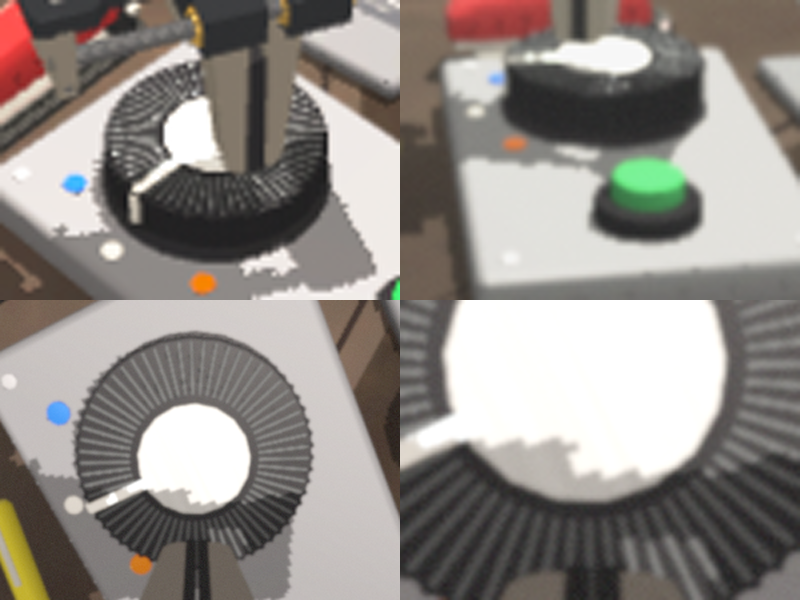

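All three views show the real tip about 20 mm behind the nominal TCP, still roughly 10 mm above the dial. I'll keep descending in small steps.

```bash
python3 -m jog '[0,0,-0.002,0,0,0, 0,0,-0.004,0,0,0, 0,0,-0.004,0,0,0]' | grep -E 'pos|force:';python3 -m jog '[0,0,-0.002,0,0,0, 0,0,-0.002,0,0,0]' | grep -E 'pos|force:'
```

```text
position: [0.5687, 0.0097, 0.0407]
force: [-0.8, -0.1, 0.8]
gripper_force: 0.0
position: [0.5688, 0.0097, 0.0388]
force: [0.6, 0.6, -0.4]
gripper_force: 0.0
```

```bash
python3 -m jog '[0,0,-0.001,0,0,0, 0,0,-0.002,0,0,0, 0,0,-0.002,0,0,0]' | grep -E 'pos|force:'
```

```text
position: [0.5689, 0.0097, 0.0369]
force: [0.2, -0.1, 0.3]
gripper_force: 0.0
```

```bash
python3 -m jog '[0,0,-0.001,0,0,0, 0,0,-0.002,0,0,0, 0,0,-0.002,0,0,0]' | grep -E 'pos|force:'
```

```text
position: [0.5689, 0.0097, 0.035]
force: [0.7, -0.6, -0.5]
gripper_force: 0.0
```

```bash
python3 -m jog '[0,0,-0.001,0,0,0, 0,0,-0.0015,0,0,0, 0,0,-0.0015,0,0,0]' | grep -E 'pos|force:'
```

```text
position: [0.569, 0.0097, 0.0335]
force: [0.1, -0.1, -0.2]
gripper_force: 0.0
```

```bash
python3 - <<'E'
from h import *
a=grab_frame('scene');b=grab_frame('side');w=grab_frame('wrist')
r=lambda i:cv2.resize(i,(400,300),interpolation=cv2.INTER_CUBIC)
cv2.imwrite('pics/e.png',np.vstack([np.hstack([r(a[185:260,240:340]),r(b[180:255,230:330])]),np.hstack([r(w[60:285,130:430]),r(w[160:250,220:340])])])[...,::-1])
s=observe()
for n in('scene','side'):
    c=camera_info(n)
    for dz in(0,.01,.02,.03):
        v=np.array(c['R'])@(s['position']+[0,0,dz])+c['t'];print(n,dz,c['fx']*v[0]/v[2]+c['cx'],c['fy']*v[1]/v[2]+c['cy'])
E
```

```text
scene 0 301.1575861976262 240.85612398362713
scene 0.01 301.2066835014078 237.0154295426322
scene 0.02 301.2565728018022 233.1127802333707
scene 0.03 301.30727341837263 229.14666476024186
side 0 275.60918137152805 225.2600677668894
side 0.01 275.63488423344216 220.44529030958896
side 0.02 275.66081957323274 215.58696403493235
side 0.03 275.68699055931097 210.68449542165303
```

View pics/e.png

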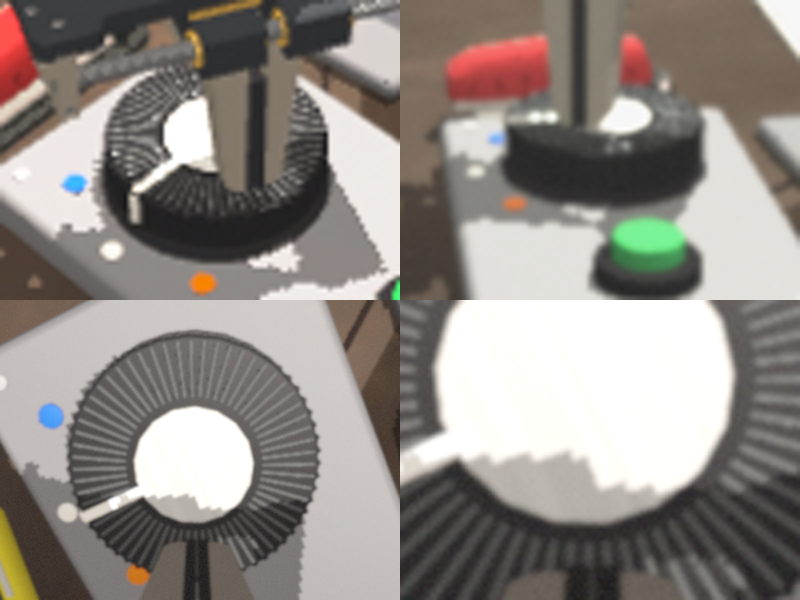

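The tip sits about 21–26 mm above the nominal TCP, so it is now just above the ribs. I'll go on in 1 mm steps.

```bash
python3 -m jog '[0,0,-0.001,0,0,0, 0,0,-0.0015,0,0,0, 0,0,-0.0015,0,0,0]' | grep -E 'pos|force:'
```

```text
position: [0.5689, 0.0097, 0.032]
force: [-0.3, 0.7, 0.4]
gripper_force: 0.0
```

```bash
python3 -m jog '[0,0,-0.001,0,0,0, 0,0,-0.0015,0,0,0, 0,0,-0.0015,0,0,0]' | grep -E 'pos|force:'
```

```text
position: [0.5689, 0.0097, 0.0305]
force: [0.6, 0.8, 1.4]
gripper_force: 0.0
```

```bash
python3 -m jog '[0,0,-0.001,0,0,0, 0,0,-0.001,0,0,0, 0,0,-0.001,0,0,0]' | grep -E 'pos|force:'
```

```text
position: [0.569, 0.0097, 0.0296]
force: [0.2, -1.0, 0.3]
gripper_force: 0.0
```

```bash
python3 -m jog '[0,0,-0.001,0,0,0, 0,0,-0.0015,0,0,0, 0,0,-0.0015,0,0,0]' | grep -E 'pos|force:'
```

```text
position: [0.569, 0.0097, 0.028]
force: [-0.1, 0.4, -1.1]
gripper_force: 0.0
```

```bash
python3 -m jog '[0,0,-0.001,0,0,0, 0,0,-0.001,0,0,0, 0,0,-0.001,0,0,0]' | grep -E 'pos|force:'
```

```text
position: [0.569, 0.0097, 0.0271]
force: [0.2, -0.3, 0.5]
gripper_force: 0.0
```

```bash
python3 -m jog '[0,0,-0.001,0,0,0, 0,0,-0.0015,0,0,0, 0,0,-0.0015,0,0,0]' | grep -E 'pos|force:'
```

```text
position: [0.5689, 0.0097, 0.0255]
force: [0.0, 0.2, -1.0]
gripper_force: 0.0
```

```bash
python3 - <<'E'
from h import *
a=grab_frame('scene');b=grab_frame('side');w=grab_frame('wrist')
r=lambda i:cv2.resize(i,(400,300),interpolation=cv2.INTER_CUBIC)
cv2.imwrite('pics/f.png',np.vstack([np.hstack([r(a[185:260,240:340]),r(b[180:255,230:330])]),np.hstack([r(w[60:285,130:430]),r(a[210:255,270:330])])])[...,::-1])
f=[]
for i in range(6): grab_frame('side');f.append(observe()['force'])
print(np.round(np.mean(f,0),2),observe()['position'],observe()['t'])
E
```

```text
[-0.09  0.32  0.02] [0.56900591 0.00971492 0.02560983] 7.9
```

View pics/f.png

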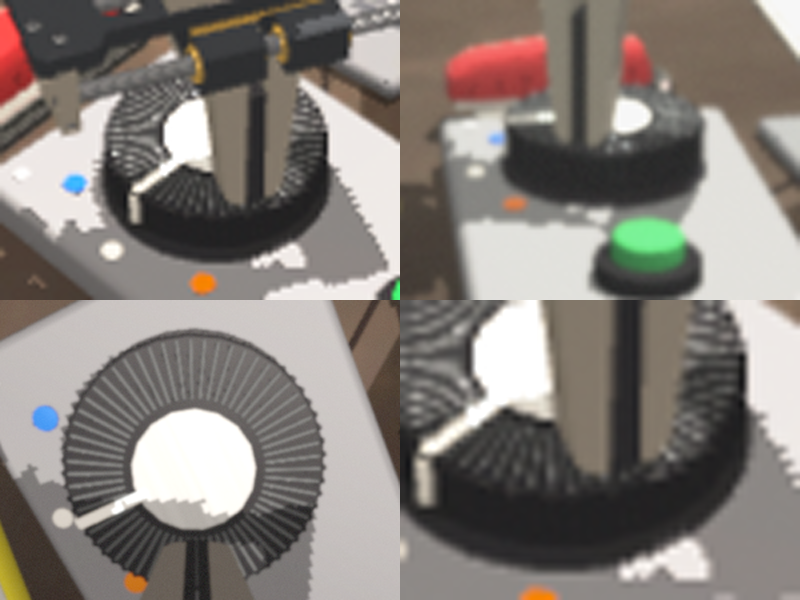

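```bash
python3 - <<'E'
from h import *
from scipy.optimize import least_squares
s=observe();R=np.array(s['tcp_rot']);p=np.array(s['position'])
T=np.array(camera_info('wrist')['tool_from_camera'])
def pr(n,X):
    c=camera_info(n)
    v=(np.array(c['R'])@X+c['t']) if n!='wrist' else T[:3,:3].T@(R.T@(X-p)-T[:3,3])
    return np.array([c['fx']*v[0]/v[2]+c['cx'],c['fy']*v[1]/v[2]+c['cy']])
def fit(obs):
    r=least_squares(lambda X:np.concatenate([pr(n,X)-u for n,u in obs]),p);return r.x,r.fun
S=('scene',(302,236.7));D=('side',(275,215.7));W=('wrist',(278,242))
for o in((S,D),(S,W),(D,W),(S,D,W)):
    x,f=fit(o);print([n for n,_ in o],np.round(x,4),np.round(R.T@(x-p),4),np.round(f,1))
# dial in side & scene check: hub / button reprojection
for n in('scene','side','wrist'):
    print(n,pr(n,np.array([.581,.044,.056])),pr(n,np.array([.593,-.08,.05])),pr(n,np.array([.5363,-.0021,.0298])))
E
```

```text
['scene', 'side'] [0.5658 0.0028 0.0548] [-0.0076 -0.0006 -0.0292] [ 0.5 -0.9 -0.8  0.7]
['scene', 'wrist'] [0.5713 0.0105 0.042 ] [ 0.0015  0.0019 -0.0164] [-0.1  0.   0.   0. ]
['side', 'wrist'] [0.5722 0.0139 0.051 ] [ 0.0051  0.0015 -0.0254] [ 2.2  0.3 -0.6  0.2]
['scene', 'side', 'wrist'] [0.5715 0.0122 0.0468] [ 0.0032  0.0015 -0.0212] [-0.6 -2.4  1.9  2.7 -0.6  0.5]
scene [293.90201479 217.98517542] [347.57441328 258.67783362] [291.00200117 255.38983764]
side [280.86268969 207.75494908] [292.40839236 237.42206249] [258.5834187  229.89437861]
wrist [273.47175637 187.190366  ] [363.75479633 368.08804639] [231.33826191 270.88784409]
```

The triangulation puts the tip's near edge at z≈0.055, so contact is imminent. Continuing.

```bash
python3 -m jog '[0,0,-0.001,0,0,0, 0,0,-0.0015,0,0,0, 0,0,-0.0015,0,0,0]' | grep -E 'pos|force:'
```

```text
position: [0.5689, 0.0097, 0.024]
force: [0.6, -0.1, 0.3]
gripper_force: 0.0
```

```bash
python3 -m jog '[0,0,-0.001,0,0,0, 0,0,-0.0015,0,0,0, 0,0,-0.0015,0,0,0]'| grep -E 'pos|force:'
```

```text
position: [0.5691, 0.0097, 0.0227]
force: [-1.8, -0.6, 3.3]
gripper_force: 1.7
```

Contact at TCP z≈0.023. Pressing on to about 7 N.

```bash
python3 -m jog '[0,0,-0.001,0,0,0, 0,0,-0.0015,0,0,0, 0,0,-0.0015,0,0,0]'
```

```text
t: 8.8
position: [0.5691, 0.0096, 0.0214]
tcp_rot: [[0.342, 0.94, 0.0], [0.94, -0.342, -0.0], [-0.0, 0.0, -1.0]]
force: [-2.2, -0.9, 6.9]
grip_width: 0.005
gripper_force: 3.2
```

```bash
python3 -m jog '[0.0024,-0.0008,0,0,0,4, 0.0049,-0.0013,0,0,0,8, 0.0074,-0.0017,0,0,0,12, 0.0074,-0.0017,0,0,0,12]'; python3 - <<'E'
from h import *
s=observe();a=grab_frame('wrist');b=grab_frame('scene');r=lambda i:cv2.resize(i,(400,300),interpolation=cv2.INTER_CUBIC)
cv2.imwrite('pics/g.png',np.hstack([r(a[60:285,130:430]),r(b[185:260,240:340])])[...,::-1])
E
```

```text
t: 9.2
position: [0.5767, 0.008, 0.0214]
tcp_rot: [[0.137, 0.991, 0.0], [0.991, -0.137, 0.0], [0.0, 0.0, -1.0]]
force: [-1.5, -0.3, 7.0]
grip_width: 0.004
gripper_force: 3.2
```

View pics/g.png

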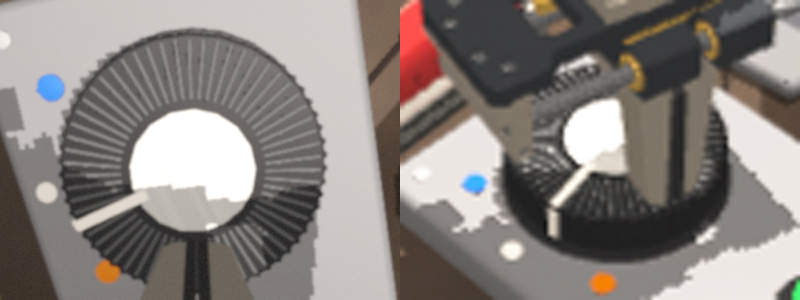

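The pointer follows the finger and now stands between the white and orange dots. Finishing the sweep, then lifting.

```bash
python3 -m jog '[0.0025,-0.0003,0,0,0,4, 0.0051,-0.0003,0,0,0,8, 0.0076,-0.0002,0,0,0,12, 0.0101,0.0001,0,0,0,16, 0.0126,0.0006,0,0,0,20, 0.015,0.0012,0,0,0,24, 0.0174,0.002,0,0,0,28, 0.0174,0.002,0,0,0,28]'|grep force:; python3 -m jog '[0,0,0.004,0,0,0, 0,0,0.015,0,0,0, 0,0,0.03,0,0,0, 0,0,0.03,0,0,0, 0,0,0.03,0,0,0]'; python3 - <<'E'
from h import *
s=observe();a=grab_frame('wrist');b=grab_frame('scene');r=lambda i:cv2.resize(i,(400,300),interpolation=cv2.INTER_CUBIC)
cv2.imwrite('pics/i.png',np.hstack([r(a),r(b[180:280,240:380])])[...,::-1])
E
```

```text
force: [-1.2, 1.4, 6.7]
gripper_force: 3.1
t: 10.6
position: [0.5944, 0.01, 0.0519]
tcp_rot: [[-0.342, 0.94, 0.002], [0.94, 0.342, 0.0], [-0.001, 0.001, -1.0]]
force: [0.2, -1.1, -0.1]
grip_width: 0.003
gripper_force: 0.0
```

View pics/i.png

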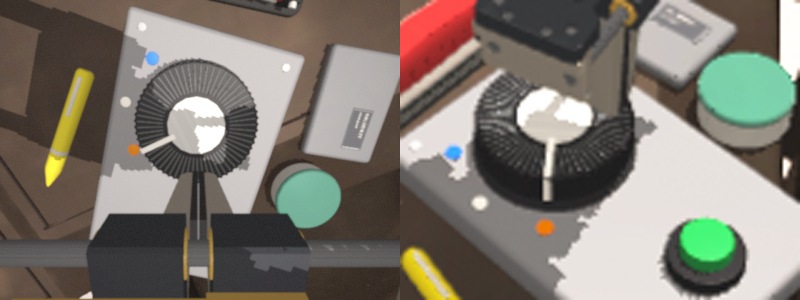

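The pointer line is at the orange dot (135,149 in the wrist view). Now over the button and down close to it.

```bash
python3 -m jog '[-0.001,-0.045,0,0,0,0, -0.001,-0.09,0,0,0,0, -0.001,-0.09,-0.015,0,0,0, -0.001,-0.09,-0.03,0,0,0, -0.001,-0.09,-0.0325,0,0,0, -0.001,-0.09,-0.0325,0,0,0]'; python3 -m jog '[0,0,-0.0015,0,0,0, 0,0,-0.003,0,0,0, 0,0,-0.003,0,0,0]'
```

```text
t: 11.3
position: [0.5917, -0.0789, 0.0174]
tcp_rot: [[-0.343, 0.939, -0.003], [0.939, 0.343, 0.0], [0.001, -0.002, -1.0]]
force: [-0.7, 0.3, 0.3]
grip_width: 0.003
gripper_force: 0.6
t: 11.6
position: [0.593, -0.0793, 0.0158]
tcp_rot: [[-0.342, 0.94, 0.0], [0.94, 0.342, 0.0], [0.0, 0.0, -1.0]]
force: [0.1, 2.1, 1.8]
grip_width: 0.006
gripper_force: 1.1
```

```bash
python3 -m jog '[0,0,-0.001,0,0,0, 0,0,-0.002,0,0,0, 0,0,-0.002,0,0,0]'|grep -E 'pos|force:'; python3 -m jog '[0,0,-0.001,0,0,0, 0,0,-0.002,0,0,0, 0,0,-0.002,0,0,0]'|grep -E 'pos|force:'
```

```text
position: [0.5932, -0.0798, 0.0138]
force: [-0.5, 2.4, 3.7]
gripper_force: 1.7
position: [0.5932, -0.0799, 0.0117]
force: [0.0, 3.2, 4.4]
gripper_force: 2.3
```

```bash
python3 -m jog '[0,0,-0.001,0,0,0, 0,0,-0.001,0,0,0, 0,0,-0.001,0,0,0]'|grep -E 'pos|force:'
```

```text
position: [0.5932, -0.0799, 0.0113]
force: [-1.7, 3.4, 11.4]
gripper_force: 5.5
```

The force rose to 11 N against the stop, so the button is fully down. I'll lift clear and check.

```bash
python3 -m jog '[0,0,0.005,0,0,0, 0,0,0.02,0,0,0, 0,0,0.05,0,0,0, 0,0,0.09,0,0,0, 0,0,0.12,0,0,0, 0,0,0.12,0,0,0, 0,0,0.12,0,0,0, 0,0,0.12,0,0,0]'; python3 - <<'E'
from h import *
b=grab_frame('scene');r=lambda i:cv2.resize(i,(600,430),interpolation=cv2.INTER_CUBIC)
cv2.imwrite('pics/j.png',r(b[170:330,200:420])[...,::-1])
E
```

```text
t: 13.3
position: [0.5917, -0.0801, 0.1297]
tcp_rot: [[-0.342, 0.94, -0.002], [0.94, 0.342, -0.0], [0.001, -0.002, -1.0]]
force: [-0.2, 0.3, 0.2]
grip_width: 0.005
gripper_force: 0.0
```

View pics/j.png

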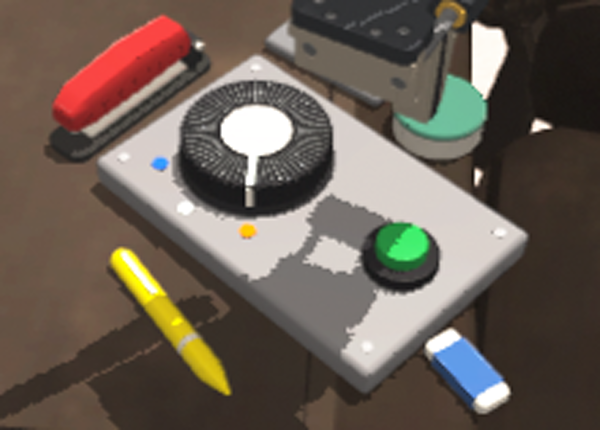

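The pointer line (250,190) points at the orange dot (248,231), the button is up, the bystanders haven't moved and the arm is clear.

```bash
python3 -c "
from rig import *
print(job_done())"
```

```text
the job is handed in; nothing more can be done
None
```

I turned the dial one click to the orange dot, pressed the green button to its stop and let it come back up, and handed the job in at about 13 s with the arm clear and the bystanders where they were; the hand-in returned no verdict.

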